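Set out the microscopy bench round the dish warmer

ROBOT

A 7-joint arm with a two-finger parallel gripper is mounted at the origin on the work surface. World frame = base frame: x ahead of the robot, y to its left, z up, the work surface at z = 0. Lengths are in mm, angles in rad, forces in N, time in s.
With the tool pointing down it reaches from about 425 to 1025 mm from the base axis. Payload 9.4 kg.
Tool frame: the origin (TCP) lies at the centre of the arm's flange, where the gripper is bolted on; the fingertips stand 173 mm ahead of it and the grasp point (between the pads) lies 155 mm ahead of it; x points along the fingers, y is the direction in which the jaws open and shut, and the axes are right-handed (so a half turn about x gives the same grasp; the last joint's range is limited). The gripper opens to 85 mm and grips with 20 to 120 N. Pads are 22 mm wide; open, the fingers measure 114 mm over their backs; the gripper's body (76 mm by 85 mm) begins 54 mm behind the grasp point. The pads swing forward as they close: fully open they stand 13 mm farther back than shut.
Start: joints at [1.215, 0.599, -0.003, 1.599, 0.002, 0.943, -0.08], TCP at [199.52, -697.005, 404.675] pointing down, gripper open.
Joint ranges: [-2.57, 2.57], [-0.35, 1.97], [-1.29, 1.29], [0.11, 2.56], [-1.05, 4.19], [0.11, 1.86], [-2.63, 2.63]. Speed limits (rad/s): [2.22, 2.22, 3.01, 3.01, 3.14, 3.14, 3.14].

INTERFACE

Orientations are given as a unit quaternion [x, y, z, w].
In Python, from cell import telemetry, read_camera, workorder gives the robot as it stands. The module is installed in compiled form; this text tells all that it offers.
- The arm moves only by the tool servo_tool, never from a script. Its argument "plan" is a list of rows, each an object of numbers: "x", "y", "z": the shift along the world's x, y, z in cm; "wx", "wy", "wz": the turn, a rotation vector about the world's x, y, z in degrees. A call has 1 to 5 rows; each row is the pose to reach, as a shift and turn from the pose commanded when the call began; what a row does not reach only later rows make up. A row lasts 1/8 s, in which the tool goes at most 62.5 mm and 10.7 degrees, less where a joint would pass 70% of its speed; a pose out of reach is approached as far as the arm can. A call with a gripper value outside its range is refused whole. "grip" is the gripper's target within -1 to 1 (shut at 1, half-way at 0, fully open at -1), set as the call begins (left out, the last holds). The fingers move at their own pace and stop on an object; "force" is the grip in N (left out, the last holds). Time passes only in rows, so rows that repeat a pose let the fingers close. It gives the time, the measured TCP pose, the force and the opening at its end, in the units of the state.
- telemetry.observe(): the state, without advancing time (a new reading comes with each control period).
- read_camera(name): name is "scene" or "top" or "wrist"; returns a dict with "img" (400x640x3 uint8, red, green, blue), "K" (3x3 intrinsics, pixels), "eye" and "attitude" of the camera in the world. Camera axes: x right, y down, z forward; pixel columns grow to the right and rows downward; lengths in mm; the calibration is good to about 2 mm. A picture is of the moment at which its call begins. There is no depth.
- workorder.sign_off(): hands the job in, once; it reports no verdict.
The state is a dict: "time_s": time; "joints": joint angles; "qd": joint speeds; "effort": joint torques, N m; "tcp_pos": TCP position; "orientation": TCP orientation; "contact_force": force on the tool from outside, world axes, zero at the start; "wrist_torque": the same for the moment, N m; "gripper_width": finger opening in mm.
Only numpy, scipy, OpenCV 4.12 (cv2) and the standard library are available. Lean on these libraries where they do the work, as an engineer would, in place of code of your own. Each camera call takes 0.05 s, during which the arm holds its last target.

TASK

Set out the bench round the flat grey warmer, whose black control strip marks its front: stand the pink culture dish in the middle of the warmer (on its black disc) and the brass weight centred on top of the dish; stand the orange-capped bottle on the bench midway between the warmer and the red tub, on the line joining their middles; stand the blue-capped bottle on the bench squarely behind the warmer, with about 2 cm of bare bench between them. Never tip over any of these four, leave the white-capped bottle and the beaker where they are, and leave everything upright and let go.

Things in the scene. Friction and masses are not known exactly. Their poses are not given: they have to be found in the camera images.
- warmer: Dish warmer, a fixed flat grey slab, 100 mm (its x, front to back) by 110 mm (its y) and 20 mm high, with a black disc 68 mm across at the middle of its top and a black control strip with a green and a white lamp along its front edge. Origin at the centre of its underside on the bench; its +x points from the front strip to its back (roughly away from the robot, turned up to 13 degrees), +y to its left, z up. 'Behind' means on its +x side, on its centre line.
- tub: Red round open waste tub, fixed, 84 mm across at the foot and 100 mm across the rim, 60 mm high. Origin at the centre of its underside. It stands to the left or to the right of the warmer (that changes), level with it to within 8 mm, its centre 220 to 230 mm from the warmer's centre.
- rack: Yellow tube rack, fixed, 80 by 100 mm, with coloured tube caps up to 65 mm high. Origin at the centre of its underside. It stands on the side of the warmer where the tub does not. Not to be used.
- dish: Closed round culture dish with pink filling, 60 mm in diameter, 16 mm high, flat top, about 60 g. Origin at the centre of its underside, z up.
- weight: Brass weight, a plain upright cylinder 40 mm in diameter and 25 mm high with a small dark spot on top, about 150 g. Origin at the centre of its underside, z up.
- orange_bottle: A small amber glass bottle with a white paper band and an orange screw cap: body 38 mm in diameter up to 46 mm, then a short shoulder and a cap 26 mm in diameter; 72 mm tall in all, about 90 g, stands upright. Origin at the centre of its underside, z up. To go midway between warmer and tub.
- blue_bottle: A small amber glass bottle with a white paper band and a blue screw cap: body 38 mm in diameter up to 46 mm, then a short shoulder and a cap 26 mm in diameter; 72 mm tall in all, about 90 g, stands upright. Origin at the centre of its underside, z up. To go behind the warmer.
- white_bottle: A small amber glass bottle with a white paper band and a white screw cap: body 38 mm in diameter up to 46 mm, then a short shoulder and a cap 26 mm in diameter; 72 mm tall in all, about 90 g, stands upright. Origin at the centre of its underside, z up. Bystander: leave it alone.
- beaker: Loose open glass beaker, 60 mm across the rim, 70 mm high, standing at the back left of the warmer, 160 to 180 mm from its centre. Bystander: leave it alone. Origin at the centre of its underside.

How it is judged (in metres and radians):
At the end, for the whole second after the job is handed in: Dish flat on warmer, within 12 mm of centre; weight on dish within 10 mm; orange bottle under 127 mm from warmer and tub centres, within 18 mm of warmer's y axis; blue 76-104 mm behind warmer's centre, within 15 mm of its x axis; all upright, still, released; white bottle, beaker moved under 20 mm (horizontal distance between dish and warmer below 0.012 m and z of dish in the frame of warmer between 0.016 and 0.024 m and horizontal distance between weight and dish below 0.01 m and z of weight in the frame of dish between 0.012 and 0.02 m and horizontal distance between orange_bottle and warmer below 0.127 m and horizontal distance between orange_bottle and tub below 0.127 m and x of orange_bottle in the frame of warmer between -0.018 and 0.018 m and height (world z) of each of orange_bottle, blue_bottle below 0.005 m and x of blue_bottle in the frame of warmer between 0.076 and 0.104 m and y of blue_bottle in the frame of warmer between -0.015 and 0.015 m and angle between each of dish, weight, orange_bottle, blue_bottle, white_bottle, beaker's own z axis and vertical below 0.1 rad and linear speed of each of dish, weight, orange_bottle, blue_bottle below 0.02 m/s and distance of each of white_bottle, beaker from where it was at the start of the episode below 0.02 m); the robot touches nothing.
It fails at once if the dish, the weight or one of the two bottles tips over (more than 0.7 rad) (angle between any of dish, weight, orange_bottle, blue_bottle's own z axis and vertical above 0.7 rad).
It fails at once if the white-capped bottle or the beaker is moved by more than 20 mm or tipped over (distance of any of white_bottle, beaker from where it was at the start of the episode above 0.02 m or angle between any of white_bottle, beaker's own z axis and vertical above 0.7 rad).
It also fails if it takes over 102 s, if anything falls off the work surface, if the arm or the gripper's body presses on something with over 40 N, if the wrist force passes 120 N, or if a joint passes its speed limit or range.

## Working session

There is one attempt and no reset: what is moved stays moved. The work goes in short steps, Python scripts to look and compute and a tool call to move; the robot and the scene stay as the last step left them, time stands still between calls to the robot, and variables do not carry over. Pictures are saved under pics/ and viewed, and the job is handed in when it is done.

Besides the shell and the picture viewer there is one more tool, called after "Call:" as name([rows], argument=value, ...), one row to a line, values as JSON. servo_tool: Moves the arm, as the interface text tells. Its arguments: {"type":"object","properties":{"plan":{"type":"array","items":{"type":"object","properties":{"x":{"type":"number"},"y":{"type":"number"},"z":{"type":"number"},"wx":{"type":"number"},"wy":{"type":"number"},"wz":{"type":"number"}}}},"grip":{"type":"number"},"force":{"type":"number"}},"required":["plan"]}

```bash
mkdir -p pics; python3 - <<'E'
from cell import telemetry, read_camera
import cv2
print(telemetry.observe())
for n in ["scene","top","wrist"]:
    d=read_camera(n); cv2.imwrite(f"pics/{n}0.png",d["img"][:,:,::-1]); print(n,d["K"],d["eye"],d["attitude"])
E
```

```text
{'time_s': 0.0, 'joints': array([ 1.21528613,  0.60016665, -0.00251611,  1.60016862,  0.0018086 ,
        0.94287544, -0.07979583]), 'qd': array([-0.00077665,  0.00021809,  0.00121397, -0.00071308,  0.00048416,
        0.00011079, -0.00112123]), 'effort': array([ 8.62208235e-04, -7.76459670e+01,  1.56496603e+00, -2.58010000e+01,
        1.23462168e-02,  8.88981071e-03,  4.66682820e-06]), 'tcp_pos': array([ 199.46352197, -696.80397619,  403.77328465]), 'orientation': array([-0.70010623, -0.09882566,  0.7003829 , -0.0977167 ]), 'contact_force': array([-1.09194677, -0.0763581 , -0.70431555]), 'wrist_torque': array([0.0097197 , 0.00166678, 0.01161453]), 'gripper_width': 85.65169799158616}
scene [[405.9433547    0.         321.14945943]
 [  0.         405.9433547  204.88960635]
 [  0.           0.           1.        ]] [1149.05325536  581.9107231   623.7351286 ] [ 0.34531574  0.8200416  -0.41655109 -0.1864779 ]
top [[369.51398553   0.         317.06678918]
 [  0.         369.51398553 199.63820529]
 [  0.           0.           1.        ]] [440.65219133 -15.9639675  768.91409871] [-0.70304571  0.70794836 -0.03281941  0.05881111]
wrist [[275.56055907   0.         321.06562105]
 [  0.         275.56055907 203.61183193]
 [  0.           0.           1.        ]] [ 276.13824296 -674.11619908  372.99926655] [ 0.7884265  -0.59455302 -0.09604111  0.12516577]
```

View pics/top0.png

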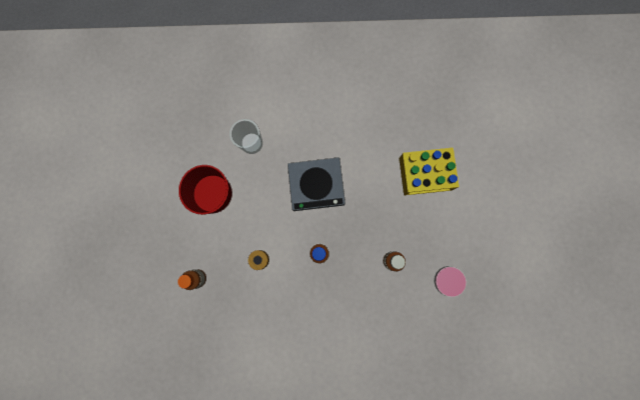

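View pics/scene0.png

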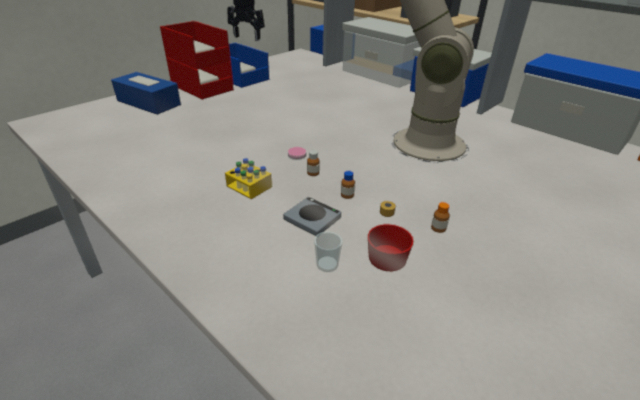

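View pics/wrist0.png

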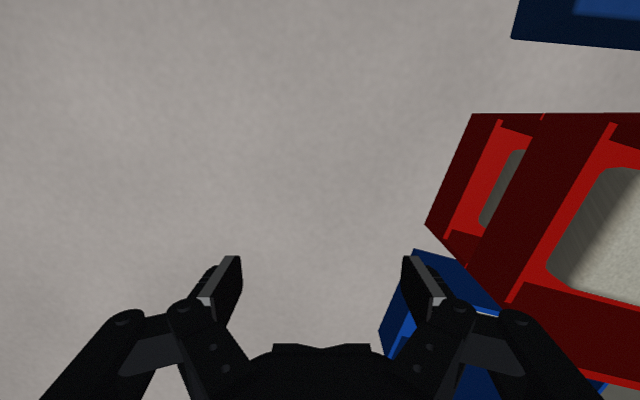

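The top view shows the tub at (205,190), warmer (316,185), beaker (246,137), rack (430,171), dish (451,281), weight (258,260), blue cap (319,254), white cap (397,261) and orange cap (186,281). Next I'll turn these into positions.

```bash
cat > h.py <<'E'
from cell import telemetry, read_camera
import cv2, numpy as np
from scipy.spatial.transform import Rotation as R
def ray(d,uv,z):
    uv=np.atleast_2d(np.array(uv,float)); r=np.c_[uv,np.ones(len(uv))]@np.linalg.inv(d["K"]).T
    r=R.from_quat(d["attitude"]).apply(r); e=np.array(d["eye"]); t=(z-e[2])/r[:,2]
    return (e+t[:,None]*r)[:,:2]
def blobs(d,f,roi=None,amin=30):
    hsv=cv2.cvtColor(d["img"],cv2.COLOR_RGB2HSV).astype(int); m=f(hsv[...,0],hsv[...,1],hsv[...,2]).astype(np.uint8)
    if roi: q=np.zeros_like(m); a,b,c,e=roi; q[b:e,a:c]=m[b:e,a:c]; m=q
    cs,_=cv2.findContours(m,cv2.RETR_EXTERNAL,cv2.CHAIN_APPROX_NONE)
    return sorted([c for c in cs if cv2.contourArea(c)>amin],key=lambda c:-cv2.contourArea(c))
def circ(d,c,z):
    p=ray(d,c[:,0,:],z).astype(np.float32)
    # centre and radii from ellipse fit in the plane
    (cx,cy),(a,b),_=cv2.fitEllipse(p.reshape(-1,1,2)); return np.round([cx,cy,a,b],1)
E
cat > m.py <<'E'
from h import *
d=read_camera("top")
def show(n,f,z,roi,amin=30):
    for c in blobs(d,f,roi,amin)[:2]: print(n,circ(d,c,z),cv2.contourArea(c),cv2.boundingRect(c))
show("orange",lambda h,s,v:(h<14)&(s>200)&(v>170),72,(170,260,220,300))
show("blue",lambda h,s,v:(h>100)&(h<130)&(s>150)&(v>60),72,(300,240,340,270))
show("white",lambda h,s,v:(s<60)&(v>170),72,(380,245,410,275))
show("dish",lambda h,s,v:(h>150)&(s>60),16,(420,250,490,310))
show("weight",lambda h,s,v:(h<30)&(s>90)&(v>60),25,(240,240,280,280))
show("tubrim",lambda h,s,v:((h<8)|(h>172))&(s>150),60,(170,150,240,225))
show("disc",lambda h,s,v:(v<35),20,(295,160,335,203))
show("beaker",lambda h,s,v:(v>0),70,(230,118,264,155))
for c in blobs(d,lambda h,s,v:(v<95),(275,145,355,220))[:1]:
    r=cv2.minAreaRect(c); b=cv2.boxPoints(r); p=ray(d,b,20);print("warmer",r,p, p.mean(0),np.linalg.norm(np.diff(p,axis=0),axis=1))
for c in blobs(d,lambda h,s,v:(v<35),(275,190,355,215))[:3]:
    r=cv2.minAreaRect(c); print("strip",r, ray(d,cv2.boxPoints(r),20))
for c in blobs(d,lambda h,s,v:(h>15)&(h<35)&(s>150),(390,140,470,200))[:1]:
    print("rack",ray(d,[cv2.minAreaRect(c)[0]],45))
cv2.imwrite("pics/topz0.png",cv2.resize(d["img"][110:310,165:495,::-1],None,fx=2.4,fy=2.4,interpolation=cv2.INTER_CUBIC))
E
python3 m.py
```

```text
orange [379.7 260.2  19.1  20.5] 86.5 (179, 276, 11, 12)
blue [430.4   7.2  22.5  23.3] 117.0 (312, 247, 14, 13)
white [ 416.8 -137.7   14.7   19.6] 61.0 (392, 256, 11, 11)
dish [ 374.1 -251.    54.2   56.4] 634.5 (436, 267, 30, 29)
weight [417.8 130.3  37.2  39.7] 289.5 (248, 250, 21, 20)
tubrim [555.2 231.8  94.  103.7] 1927.5 (179, 165, 52, 49)
disc [572.9  14.4  62.8  63.3] 725.0 (300, 168, 32, 31)
beaker [659.8 148.   76.8  87.2] 1188.0 (230, 118, 34, 37)
warmer ((316.05438232421875, 187.35092163085938), (41.58643341064453, 52.88432312011719), 83.48019409179688) [[601.64978023  72.63618226]
 [612.94104157 -36.28066922]
 [526.91210444 -44.80015261]
 [515.51492145  62.45226746]] [564.25446192  13.50190697] [109.50056219  86.449752   107.85628118]
strip ((315.5, 194.0), (8.0, 27.0), 90.0) [[558.73083778  42.31224655]
 [558.15585862 -13.15345387]
 [541.61002626 -13.00931763]
 [542.13799132  42.29992483]]
strip ((317.75909423828125, 203.41238403320312), (4.661380767822266, 30.146141052246094), 83.41805267333984) [[532.16651852  41.22991716]
 [538.72076424 -20.05880344]
 [529.18901549 -21.05273163]
 [522.62851701  40.13089116]]
rack [[ 589.97278036 -210.28526754]]
```

View pics/topz0.png

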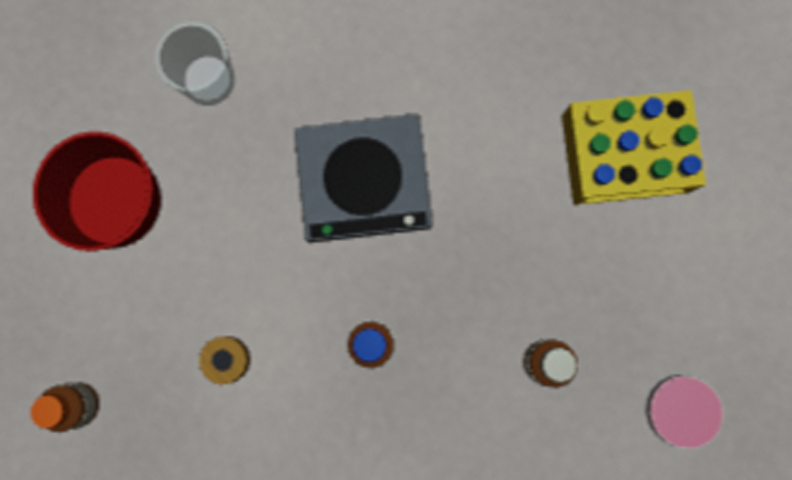

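Warmer is at about (572.5, 14.4), yaw 6°, and the disc and strip edge agree on that. I'll move above the dish with the jaws turned to about 6°.

Call:
servo_tool([
  {"x":2,"y":5,"wz":10},
  {"x":4,"y":10,"wz":20},
  {"x":6,"y":15,"wz":30},
  {"x":8,"y":20,"wz":40},
  {"x":10,"y":25,"wz":50},
], grip=-1, force=30)

```text
invalid input
```

Call:
servo_tool([
  {"x":2,"y":5,"wz":10},
  {"x":4,"y":10,"wz":20},
  {"x":6,"y":15,"wz":30,"z":-3},
  {"x":7.5,"y":19.6,"wz":30,"z":-7},
  {"x":7.5,"y":19.6,"wz":30,"z":-10},
])

```text
invalid input
```

Call:
servo_tool([
  {"z":0},
  {"z":0},
])

```text
invalid input
```

```bash
python3 - <<'E'
from h import *
s=telemetry.observe(); print(s["time_s"],s["tcp_pos"],R.from_quat(s["orientation"]).as_matrix(),s["joints"])
d=read_camera("wrist"); cv2.imwrite("pics/w1.png",d["img"][:,:,::-1])
for c in blobs(d,lambda h,s,v:(h>150)&(s>60))[:1]: print(circ(d,c,16),cv2.boundingRect(c))
E
```

```text
0.2 [ 199.48849085 -696.9035051   404.14407574] [[-3.37558575e-04  2.75221951e-01 -9.61380655e-01]
 [ 8.76128828e-04 -9.61380259e-01 -2.75222146e-01]
 [-9.99999559e-01 -9.35196901e-04  8.33922643e-05]] [ 1.21532595  0.59982856 -0.00254384  1.59981365  0.00178628  0.94289157
 -0.07980013]
```

View pics/w1.png

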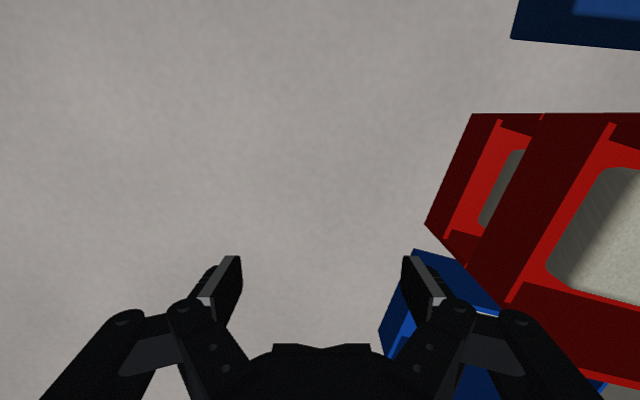

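The picture is unchanged and the moves were refused. Each row probably needs all six numbers.

Call:
servo_tool([
  {"x":2,"y":5,"z":0,"wx":0,"wy":0,"wz":10},
  {"x":4,"y":10,"z":0,"wx":0,"wy":0,"wz":20},
  {"x":6,"y":15,"z":0,"wx":0,"wy":0,"wz":30},
  {"x":8,"y":20,"z":0,"wx":0,"wy":0,"wz":40},
  {"x":10,"y":25,"z":0,"wx":0,"wy":0,"wz":50},
], grip=-1, force=30)

```text
time_s: 0.88
tcp_pos: [300.0, -445.3, 404.9]
orientation: [-0.592, -0.387, 0.592, -0.387]
contact_force: [0.7, -0.8, 0.5]
gripper_width: 85.5
```

Call:
servo_tool([
  {"x":2,"y":5,"z":0,"wx":0,"wy":0,"wz":10},
  {"x":4,"y":10,"z":0,"wx":0,"wy":0,"wz":20},
  {"x":6,"y":15,"z":-3,"wx":0,"wy":0,"wz":30},
  {"x":7.5,"y":19.6,"z":-7,"wx":0,"wy":0,"wz":30},
  {"x":7.5,"y":19.6,"z":-10,"wx":0,"wy":0,"wz":30},
])

```text
time_s: 1.5
tcp_pos: [375.5, -248.0, 303.9]
orientation: [0.472, 0.527, -0.471, 0.527]
contact_force: [-0.4, -1.5, -0.6]
gripper_width: 85.4
```

Call:
servo_tool([
  {"x":0,"y":0,"z":0,"wx":0,"wy":0,"wz":0},
  {"x":0,"y":0,"z":0,"wx":0,"wy":0,"wz":0},
])

```text
time_s: 1.75
tcp_pos: [374.7, -251.5, 305.4]
orientation: [0.473, 0.525, -0.474, 0.525]
contact_force: [0.1, 0.9, 0.7]
gripper_width: 85.5
```

```bash
python3 - <<'E'
from h import *
s=telemetry.observe(); print(s["time_s"],s["tcp_pos"],R.from_quat(s["orientation"]).as_matrix(),s["joints"])
d=read_camera("wrist"); cv2.imwrite("pics/w2.png",d["img"][:,:,::-1])
for c in blobs(d,lambda h,s,v:(h>150)&(s>60))[:1]: print(circ(d,c,16),cv2.boundingRect(c))
E
```

```text
1.75 [ 374.69576193 -251.51712606  305.38943132] [[ 3.85291100e-04  9.94647639e-01  1.03324370e-01]
 [-5.30716834e-04  1.03324566e-01 -9.94647552e-01]
 [-9.99999785e-01  3.28392867e-04  5.67686282e-04]] [ 0.72347066  0.4624588  -0.35086917  2.28839028  0.36831073  0.44099403
  0.17473264]
[ 374.1 -249.8   55.4   55.8] (293, 170, 57, 55)
```

View pics/w2.png

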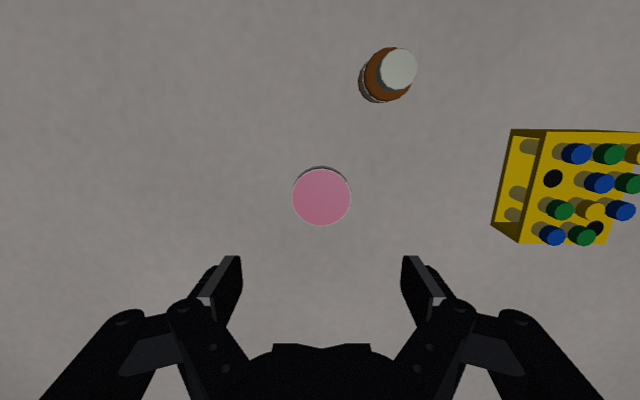

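Pink dish at pixel (321,198) measures (374,-250), which matches the top camera. The white cap is at (398,68), well clear. I'll descend in stages.

Call:
servo_tool([
  {"x":0,"y":0.1,"z":-4,"wx":0,"wy":0,"wz":0},
  {"x":0,"y":0.1,"z":-8,"wx":0,"wy":0,"wz":0},
  {"x":0,"y":0.1,"z":-11,"wx":0,"wy":0,"wz":0},
  {"x":0,"y":0.1,"z":-12.5,"wx":0,"wy":0,"wz":0},
  {"x":0,"y":0.1,"z":-12.5,"wx":0,"wy":0,"wz":0},
])

```text
time_s: 2.42
tcp_pos: [374.9, -250.9, 179.6]
orientation: [0.473, 0.525, -0.474, 0.526]
contact_force: [0.5, -0.7, -0.3]
gripper_width: 85.5
```

```bash
python3 - <<'E'
from h import *
d=read_camera("scene"); i=d["img"][100:200,240:360,::-1]; cv2.imwrite("pics/s2.png",cv2.resize(i,None,fx=6,fy=6,interpolation=cv2.INTER_CUBIC))
print(telemetry.observe()["tcp_pos"])
E
```

```text
[ 374.76587217 -251.00438106  179.8049492 ]
```

View pics/s2.png

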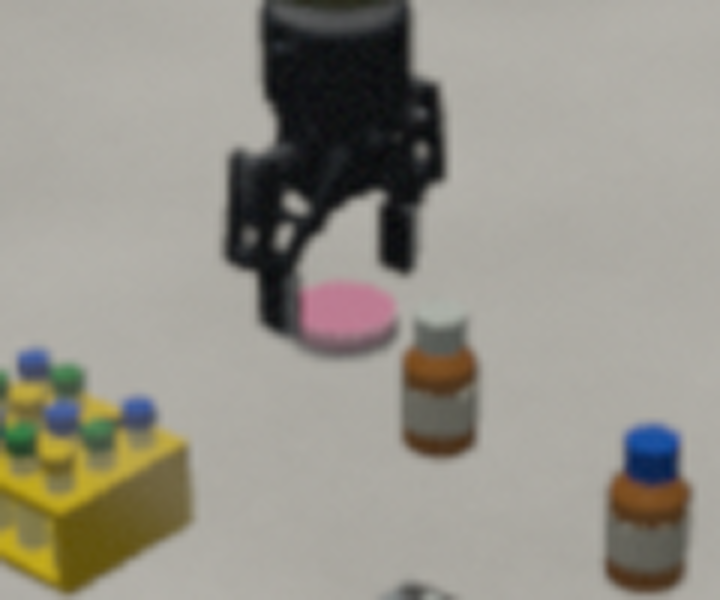

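The tips hang about 15–20 mm above the bench around the dish, so the open tips reach about 160 mm. Going down to about 170 and closing.

Call:
servo_tool([
  {"x":0,"y":0.1,"z":-0.5,"wx":0,"wy":0,"wz":0},
  {"x":0,"y":0.1,"z":-1,"wx":0,"wy":0,"wz":0},
  {"x":0,"y":0.1,"z":-1,"wx":0,"wy":0,"wz":0},
])

```text
time_s: 2.85
tcp_pos: [374.7, -249.9, 170.3]
orientation: [0.474, 0.524, -0.474, 0.526]
contact_force: [-0.2, -0.2, 0.8]
gripper_width: 85.3
```

Call:
servo_tool([
  {"x":0,"y":0,"z":0,"wx":0,"wy":0,"wz":0},
  {"x":0,"y":0,"z":0,"wx":0,"wy":0,"wz":0},
  {"x":0,"y":0,"z":0,"wx":0,"wy":0,"wz":0},
  {"x":0,"y":0,"z":0,"wx":0,"wy":0,"wz":0},
  {"x":0,"y":0,"z":0,"wx":0,"wy":0,"wz":0},
], grip=0.6, force=30)

```text
time_s: 3.48
tcp_pos: [374.6, -249.3, 170.4]
orientation: [0.473, 0.525, -0.473, 0.526]
contact_force: [-1.1, -0.8, 7.6]
gripper_width: 58.9
```

Call:
servo_tool([
  {"x":0,"y":0,"z":0,"wx":0,"wy":0,"wz":0},
  {"x":0,"y":0,"z":0,"wx":0,"wy":0,"wz":0},
  {"x":0,"y":0,"z":0,"wx":0,"wy":0,"wz":0},
])

```text
time_s: 3.85
tcp_pos: [374.6, -249.3, 170.4]
orientation: [0.473, 0.525, -0.474, 0.526]
contact_force: [-0.8, -0.9, 8.1]
gripper_width: 58.7
```

Dish is gripped at 58.7 mm; the tips just touch the bench at 8 N. Lifting and carrying it.

Call:
servo_tool([
  {"x":0,"y":0,"z":1,"wx":0,"wy":0,"wz":0},
  {"x":0,"y":0,"z":4,"wx":0,"wy":0,"wz":0},
  {"x":0,"y":0,"z":8,"wx":0,"wy":0,"wz":0},
  {"x":2,"y":3,"z":11,"wx":0,"wy":0,"wz":0},
  {"x":5,"y":7,"z":13,"wx":0,"wy":0,"wz":0},
])

```text
time_s: 4.47
tcp_pos: [424.1, -179.4, 301.3]
orientation: [0.474, 0.524, -0.474, 0.525]
contact_force: [0.2, -0.4, -0.9]
gripper_width: 58.4
```

Call:
servo_tool([
  {"x":4,"y":4.5,"z":0,"wx":0,"wy":0,"wz":0},
  {"x":8,"y":9,"z":0,"wx":0,"wy":0,"wz":0},
  {"x":12,"y":14,"z":0,"wx":0,"wy":0,"wz":0},
  {"x":14,"y":18,"z":-1,"wx":0,"wy":0,"wz":0},
  {"x":14.8,"y":19.4,"z":-2,"wx":0,"wy":0,"wz":0},
])

```text
time_s: 5.1
tcp_pos: [573.3, 18.2, 279.8]
orientation: [0.473, 0.527, -0.472, 0.526]
contact_force: [-0.4, -0.2, -0.8]
gripper_width: 59.1
```

Call:
servo_tool([
  {"x":0,"y":0,"z":0,"wx":0,"wy":0,"wz":0},
  {"x":0,"y":0,"z":0,"wx":0,"wy":0,"wz":0},
])

```text
time_s: 5.35
tcp_pos: [571.8, 13.4, 279.6]
orientation: [0.473, 0.525, -0.474, 0.525]
contact_force: [-0.7, -0.1, 0.6]
gripper_width: 59.0
```

```bash
python3 - <<'E'
from h import *
s=telemetry.observe(); print(s["time_s"],s["tcp_pos"],s["contact_force"],s["gripper_width"])
d=read_camera("wrist"); cv2.imwrite("pics/w3.png",d["img"][:,:,::-1])
E
```

```text
5.35 [571.81700772  13.36009903 279.61995597] [-0.67149798 -0.05576155  0.57596585] 59.044136402024186
```

View pics/w3.png

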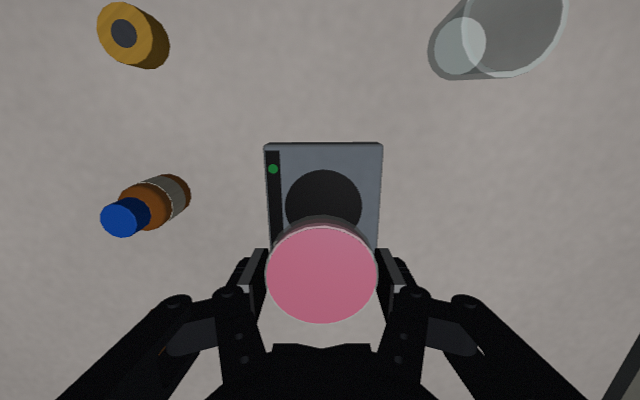

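The dish is held level. The disc spans about columns 285–362, the slab's left-rear edge is at row 143, the weight is at upper left and the beaker at upper right. Next, refine the warmer pose from this view.

```bash
python3 - <<'E'
from h import *
d=read_camera("wrist")
hsv=cv2.cvtColor(d["img"],cv2.COLOR_RGB2HSV)
cs=blobs(d,lambda h,s,v:(v<38),(280,160,370,216))
c=cs[0][:,0,:]; c=c[c[:,1]<214]
p=ray(d,c,20)
A=np.c_[2*p,np.ones(len(p))]; s=np.linalg.lstsq(A,(p**2).sum(1),rcond=None)[0]
print("disc",s[:2],np.sqrt(s[2]+s[:2]@s[:2]),cv2.boundingRect(cs[0]))
print("slab corners L",ray(d,[[265,146],[382,146]],20))
g=d["img"].astype(int).sum(2)
for r in (150,180,210,235):
    e=np.abs(np.diff(g[r,240:400])); print(r,[(240+k,e[k]) for k in np.argsort(-e)[:8]])
cs=blobs(d,lambda h,s,v:(h>150)&(s>60)); print("dish px",cv2.fitEllipse(cs[0]))
for z in (120,125): print(circ(d,cs[0],z))
E
```

```text
disc [572.43544038  16.87528164] 31.999266976015715 (285, 170, 76, 46)
slab corners L [[520.24740081  63.38851693]
 [615.43384457  73.10998944]]
150 [(np.int64(262), np.int64(123)), (np.int64(382), np.int64(100)), (np.int64(278), np.int64(74)), (np.int64(383), np.int64(73)), (np.int64(264), np.int64(70)), (np.int64(261), np.int64(65)), (np.int64(263), np.int64(64)), (np.int64(279), np.int64(54))]
180 [(np.int64(266), np.int64(150)), (np.int64(264), np.int64(133)), (np.int64(295), np.int64(117)), (np.int64(280), np.int64(105)), (np.int64(279), np.int64(104)), (np.int64(380), np.int64(98)), (np.int64(350), np.int64(96)), (np.int64(294), np.int64(80))]
210 [(np.int64(284), np.int64(161)), (np.int64(268), np.int64(152)), (np.int64(281), np.int64(137)), (np.int64(360), np.int64(135)), (np.int64(267), np.int64(110)), (np.int64(378), np.int64(98)), (np.int64(266), np.int64(96)), (np.int64(361), np.int64(95))]
235 [(np.int64(268), np.int64(142)), (np.int64(286), np.int64(104)), (np.int64(354), np.int64(102)), (np.int64(269), np.int64(98)), (np.int64(377), np.int64(96)), (np.int64(270), np.int64(93)), (np.int64(376), np.int64(89)), (np.int64(355), np.int64(76))]
dish px ((320.9072265625, 275.4003601074219), (94.68775177001953, 109.05486297607422), 89.77103424072266)
[571.9   9.1  58.7  58.8]
[571.6  12.4  56.4  56.6]
```

The disc and corner give a warmer centre near (572.5, 15); the dish is at (571.7, 12.4). I'll correct by +1 and +2 mm and lower.

Call:
servo_tool([
  {"x":0.1,"y":0.2,"z":-3,"wx":0,"wy":0,"wz":0},
  {"x":0.1,"y":0.2,"z":-5.5,"wx":0,"wy":0,"wz":0},
  {"x":0.1,"y":0.2,"z":-7.5,"wx":0,"wy":0,"wz":0},
  {"x":0.1,"y":0.2,"z":-8.5,"wx":0,"wy":0,"wz":0},
  {"x":0.1,"y":0.2,"z":-8.5,"wx":0,"wy":0,"wz":0},
])

```text
time_s: 6.08
tcp_pos: [573.4, 16.4, 194.6]
orientation: [0.473, 0.525, -0.474, 0.525]
contact_force: [-0.4, 0.2, -0.5]
gripper_width: 59.1
```

Call:
servo_tool([
  {"x":0,"y":0,"z":-0.2,"wx":0,"wy":0,"wz":0},
  {"x":0,"y":0,"z":-0.3,"wx":0,"wy":0,"wz":0},
  {"x":0,"y":0,"z":-0.3,"wx":0,"wy":0,"wz":0},
])

```text
time_s: 6.45
tcp_pos: [573.6, 16.9, 192.0]
orientation: [0.473, 0.525, -0.473, 0.526]
contact_force: [-0.4, 0.7, -1.6]
gripper_width: 58.8
```

Call:
servo_tool([
  {"x":0,"y":0,"z":-0.1,"wx":0,"wy":0,"wz":0},
  {"x":0,"y":0,"z":-0.1,"wx":0,"wy":0,"wz":0},
])

```text
time_s: 6.7
tcp_pos: [573.5, 17.0, 190.7]
orientation: [0.473, 0.525, -0.473, 0.525]
contact_force: [0.2, 0.4, -0.1]
gripper_width: 59.0
```

Call:
servo_tool([
  {"x":0,"y":0,"z":0,"wx":0,"wy":0,"wz":0},
  {"x":0,"y":0,"z":0,"wx":0,"wy":0,"wz":0},
  {"x":0,"y":0,"z":0,"wx":0,"wy":0,"wz":0},
  {"x":0,"y":0,"z":0,"wx":0,"wy":0,"wz":0},
], grip=-1)

```text
time_s: 7.2
tcp_pos: [573.5, 17.0, 190.7]
orientation: [0.473, 0.525, -0.473, 0.525]
contact_force: [-0.2, 0.7, -0.8]
gripper_width: 85.5
```

Call:
servo_tool([
  {"x":0,"y":0,"z":2,"wx":0,"wy":0,"wz":0},
  {"x":0,"y":0,"z":6,"wx":0,"wy":0,"wz":0},
  {"x":0,"y":0,"z":11,"wx":0,"wy":0,"wz":0},
])

```text
time_s: 7.58
tcp_pos: [573.2, 16.9, 301.1]
orientation: [0.473, 0.526, -0.474, 0.525]
contact_force: [1.2, -0.4, -1.0]
gripper_width: 85.8
```

Call:
servo_tool([
  {"x":-3,"y":2.5,"z":0,"wx":0,"wy":0,"wz":0},
  {"x":-6,"y":5,"z":0,"wx":0,"wy":0,"wz":0},
  {"x":-10,"y":8,"z":0,"wx":0,"wy":0,"wz":0},
  {"x":-13,"y":10,"z":0,"wx":0,"wy":0,"wz":0},
  {"x":-15.5,"y":11.3,"z":0,"wx":0,"wy":0,"wz":0},
])

```text
time_s: 8.2
tcp_pos: [417.2, 130.9, 300.9]
orientation: [0.473, 0.526, -0.473, 0.526]
contact_force: [0.4, 0.6, -1.0]
gripper_width: 85.5
```

Call:
servo_tool([
  {"x":0,"y":0,"z":0,"wx":0,"wy":0,"wz":0},
  {"x":0,"y":0,"z":0,"wx":0,"wy":0,"wz":0},
])

```text
time_s: 8.45
tcp_pos: [419.1, 129.9, 300.8]
orientation: [0.473, 0.525, -0.473, 0.526]
contact_force: [0.0, -1.1, -0.3]
gripper_width: 85.3
```

```bash
python3 - <<'E'
from h import *
s=telemetry.observe(); print(s["time_s"],s["tcp_pos"],s["contact_force"],s["gripper_width"])
d=read_camera("wrist"); cv2.imwrite("pics/w4.png",d["img"][:,:,::-1])
for c in blobs(d,lambda h,s,v:(h<30)&(s>90)&(v>60))[:4]: print(circ(d,c,25),cv2.boundingRect(c))
d=read_camera("top")
for c in blobs(d,lambda h,s,v:(h>150)&(s>60)&(h<174))[:2]: print("dish",circ(d,c,36),cv2.boundingRect(c))
cv2.imwrite("pics/t4.png",cv2.resize(d["img"][110:310,165:495,::-1],None,fx=2.4,fy=2.4,interpolation=cv2.INTER_CUBIC))
E
```

```text
8.45 [419.05589772 129.90040125 300.79371972] [ 0.03117584 -1.0880379  -0.26184591] 85.33571555805207
[580.1 239.8 114.4 114.7] (457, 18, 144, 150)
[376.9 266.9  38.8  43.7] (261, 0, 52, 64)
[417.7 133.4  38.   38.4] (300, 181, 41, 40)
[431.9  -8.3  37.   37.8] (302, 311, 36, 25)
dish [573.6  15.2  54.2  55.6] (301, 168, 29, 28)
```

View pics/w4.png

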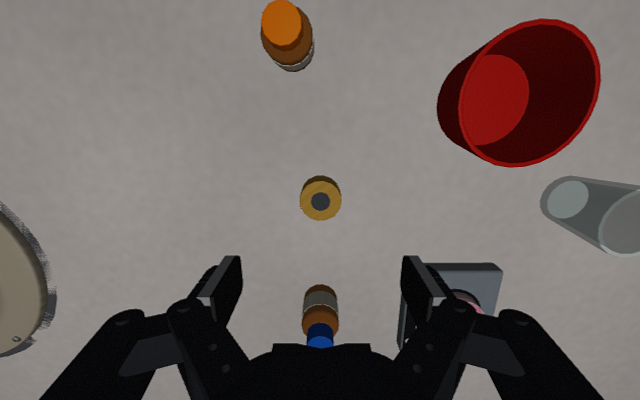

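View pics/t4.png

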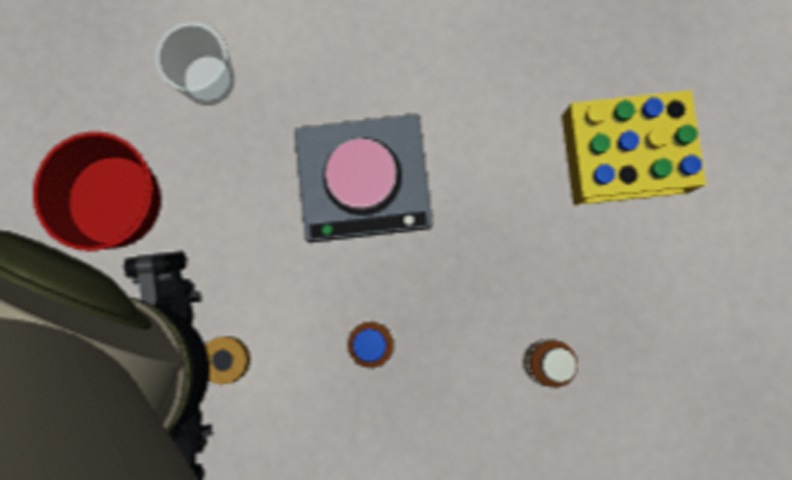

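The dish sits on the disc at (573.6,15.2), within 1–2 mm. The weight is at wrist pixel (320,200), giving (418,132). Descending on the weight.

Call:
servo_tool([
  {"x":-0.1,"y":0.2,"z":-4,"wx":0,"wy":0,"wz":0},
  {"x":-0.1,"y":0.2,"z":-8,"wx":0,"wy":0,"wz":0},
  {"x":-0.1,"y":0.2,"z":-11,"wx":0,"wy":0,"wz":0},
  {"x":-0.1,"y":0.2,"z":-12.4,"wx":0,"wy":0,"wz":0},
  {"x":-0.1,"y":0.2,"z":-12.4,"wx":0,"wy":0,"wz":0},
])

```text
time_s: 9.18
tcp_pos: [417.8, 132.0, 175.6]
orientation: [0.472, 0.526, -0.474, 0.526]
contact_force: [0.7, -0.6, -0.1]
gripper_width: 85.5
```

Call:
servo_tool([
  {"x":0,"y":0,"z":0,"wx":0,"wy":0,"wz":0},
  {"x":0,"y":0,"z":0,"wx":0,"wy":0,"wz":0},
  {"x":0,"y":0,"z":0,"wx":0,"wy":0,"wz":0},
  {"x":0,"y":0,"z":0,"wx":0,"wy":0,"wz":0},
  {"x":0,"y":0,"z":0,"wx":0,"wy":0,"wz":0},
], grip=0.9, force=30)

```text
time_s: 9.8
tcp_pos: [417.8, 131.7, 177.5]
orientation: [0.474, 0.525, -0.473, 0.525]
contact_force: [-0.7, -0.7, 6.9]
gripper_width: 39.3
```

Call:
servo_tool([
  {"x":0,"y":0,"z":0,"wx":0,"wy":0,"wz":0},
  {"x":0,"y":0,"z":0,"wx":0,"wy":0,"wz":0},
  {"x":0,"y":0,"z":0,"wx":0,"wy":0,"wz":0},
])

```text
time_s: 10.18
tcp_pos: [417.8, 131.7, 177.5]
orientation: [0.474, 0.525, -0.473, 0.526]
contact_force: [0.3, -1.5, 6.4]
gripper_width: 39.3
```

Call:
servo_tool([
  {"x":0,"y":0,"z":1,"wx":0,"wy":0,"wz":0},
  {"x":0,"y":0,"z":5,"wx":0,"wy":0,"wz":0},
  {"x":0,"y":0,"z":9,"wx":0,"wy":0,"wz":0},
  {"x":2,"y":-1.5,"z":11,"wx":0,"wy":0,"wz":0},
  {"x":5,"y":-3.5,"z":11,"wx":0,"wy":0,"wz":0},
])

```text
time_s: 10.8
tcp_pos: [467.8, 96.4, 288.9]
orientation: [0.474, 0.525, -0.472, 0.526]
contact_force: [0.4, 0.7, -2.6]
gripper_width: 38.9
```

Call:
servo_tool([
  {"x":3,"y":-3,"z":0,"wx":0,"wy":0,"wz":0},
  {"x":6,"y":-5.5,"z":0,"wx":0,"wy":0,"wz":0},
  {"x":9,"y":-7.5,"z":0,"wx":0,"wy":0,"wz":0},
  {"x":10.5,"y":-8.2,"z":0,"wx":0,"wy":0,"wz":0},
  {"x":10.5,"y":-8.2,"z":0,"wx":0,"wy":0,"wz":0},
])

```text
time_s: 11.42
tcp_pos: [572.6, 14.7, 286.6]
orientation: [0.474, 0.525, -0.473, 0.525]
contact_force: [-1.1, 1.2, -2.2]
gripper_width: 38.6
```

Call:
servo_tool([
  {"x":0,"y":0,"z":0,"wx":0,"wy":0,"wz":0},
  {"x":0,"y":0,"z":0,"wx":0,"wy":0,"wz":0},
])

```text
time_s: 11.68
tcp_pos: [571.6, 16.0, 286.9]
orientation: [0.473, 0.526, -0.473, 0.526]
contact_force: [0.1, 0.6, -1.2]
gripper_width: 39.2
```

```bash
python3 - <<'E'
from h import *
s=telemetry.observe(); print(s["time_s"],s["tcp_pos"],s["contact_force"],s["gripper_width"])
d=read_camera("wrist"); cv2.imwrite("pics/w5.png",d["img"][:,:,::-1])
zt=s["tcp_pos"][2]-177.5+25
for c in blobs(d,lambda h,s,v:(h>8)&(h<30)&(s>90)&(v>60),(250,200,390,350))[:1]: print(circ(d,c,zt),zt,cv2.boundingRect(c))
E
```

```text
11.675 [571.62623213  16.03413019 286.85279419] [ 0.09474595  0.57280037 -1.19523536] 39.18078786640372
[571.2  17.8  38.3  38.6] 134.35279419315424 (283, 242, 77, 68)
```

View pics/w5.png

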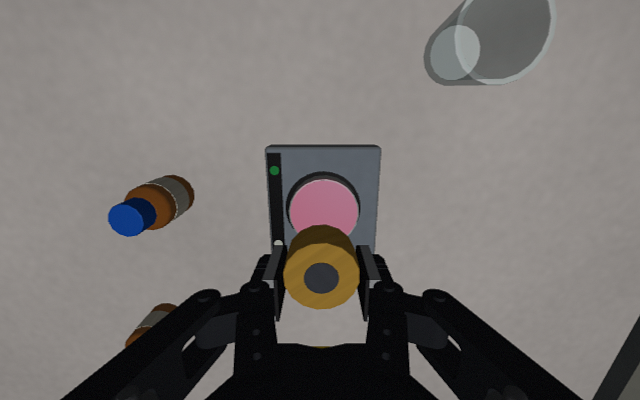

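The weight is held level at pixel (321,278) and the dish is at (324,209). Shifting +2 and -1 mm, then lowering.

Call:
servo_tool([
  {"x":0.2,"y":-0.1,"z":-3,"wx":0,"wy":0,"wz":0},
  {"x":0.2,"y":-0.1,"z":-5.5,"wx":0,"wy":0,"wz":0},
  {"x":0.2,"y":-0.1,"z":-6.5,"wx":0,"wy":0,"wz":0},
  {"x":0.2,"y":-0.1,"z":-6.9,"wx":0,"wy":0,"wz":0},
  {"x":0.2,"y":-0.1,"z":-6.9,"wx":0,"wy":0,"wz":0},
])

```text
time_s: 12.35
tcp_pos: [574.6, 14.2, 218.1]
orientation: [0.473, 0.525, -0.473, 0.526]
contact_force: [0.2, -0.2, -1.6]
gripper_width: 38.6
```

Call:
servo_tool([
  {"x":0,"y":0,"z":-0.1,"wx":0,"wy":0,"wz":0},
  {"x":0,"y":0,"z":-0.2,"wx":0,"wy":0,"wz":0},
  {"x":0,"y":0,"z":-0.3,"wx":0,"wy":0,"wz":0},
  {"x":0,"y":0,"z":-0.3,"wx":0,"wy":0,"wz":0},
])

```text
time_s: 12.85
tcp_pos: [574.5, 14.0, 214.7]
orientation: [0.473, 0.525, -0.473, 0.525]
contact_force: [-0.3, -0.7, -2.6]
gripper_width: 39.1
```

Call:
servo_tool([
  {"x":0,"y":0,"z":-0.1,"wx":0,"wy":0,"wz":0},
  {"x":0,"y":0,"z":-0.1,"wx":0,"wy":0,"wz":0},
])

```text
time_s: 13.1
tcp_pos: [574.5, 14.0, 213.7]
orientation: [0.473, 0.525, -0.473, 0.525]
contact_force: [0.0, -0.1, -2.5]
gripper_width: 38.9
```

Call:
servo_tool([
  {"x":0,"y":0,"z":0,"wx":0,"wy":0,"wz":0},
  {"x":0,"y":0,"z":0,"wx":0,"wy":0,"wz":0},
  {"x":0,"y":0,"z":0,"wx":0,"wy":0,"wz":0},
  {"x":0,"y":0,"z":0,"wx":0,"wy":0,"wz":0},
], grip=-1)

```text
time_s: 13.6
tcp_pos: [574.5, 14.0, 213.7]
orientation: [0.473, 0.525, -0.473, 0.525]
contact_force: [0.1, 0.2, 0.1]
gripper_width: 85.2
```

Call:
servo_tool([
  {"x":0,"y":0,"z":2,"wx":0,"wy":0,"wz":0},
  {"x":0,"y":0,"z":6,"wx":0,"wy":0,"wz":0},
  {"x":0,"y":0,"z":10,"wx":0,"wy":0,"wz":0},
  {"x":-3,"y":4,"z":12,"wx":0,"wy":0,"wz":0},
  {"x":-6,"y":8,"z":12,"wx":0,"wy":0,"wz":0},
])

```text
time_s: 14.22
tcp_pos: [514.1, 94.8, 336.5]
orientation: [0.475, 0.524, -0.473, 0.526]
contact_force: [-0.1, 0.7, -0.4]
gripper_width: 85.3
```

Call:
servo_tool([
  {"x":-3,"y":4,"z":0,"wx":0,"wy":0,"wz":0},
  {"x":-6,"y":8,"z":0,"wx":0,"wy":0,"wz":0},
  {"x":-9,"y":12,"z":0,"wx":0,"wy":0,"wz":0},
  {"x":-12,"y":14.7,"z":-1,"wx":0,"wy":0,"wz":0},
  {"x":-13.3,"y":16.6,"z":-2,"wx":0,"wy":0,"wz":0},
])

```text
time_s: 14.85
tcp_pos: [379.7, 261.4, 314.9]
orientation: [0.473, 0.526, -0.472, 0.526]
contact_force: [1.2, 0.5, 0.6]
gripper_width: 85.7
```

Call:
servo_tool([
  {"x":0,"y":0,"z":0,"wx":0,"wy":0,"wz":0},
  {"x":0,"y":0,"z":0,"wx":0,"wy":0,"wz":0},
])

```text
time_s: 15.1
tcp_pos: [381.9, 259.5, 314.4]
orientation: [0.473, 0.525, -0.473, 0.526]
contact_force: [-0.4, 0.7, -0.1]
gripper_width: 85.3
```

```bash
python3 - <<'E'
from h import *
s=telemetry.observe(); print(s["time_s"],s["tcp_pos"],s["contact_force"],s["gripper_width"])
d=read_camera("wrist"); cv2.imwrite("pics/w6.png",d["img"][:,:,::-1])
for c in blobs(d,lambda h,s,v:(h<14)&(s>200)&(v>170))[:2]: print(circ(d,c,72),cv2.boundingRect(c))
d=read_camera("top")
for c in blobs(d,lambda h,s,v:(h>150)&(s>60)&(h<174))[:1]: print("dish",circ(d,c,36),cv2.boundingRect(c))
for c in blobs(d,lambda h,s,v:(h>8)&(h<30)&(s>90)&(v>60),(290,150,340,200))[:1]: print("wt",circ(d,c,61),cv2.boundingRect(c))
cv2.imwrite("pics/t6.png",cv2.resize(d["img"][110:310,165:495,::-1],None,fx=2.4,fy=2.4,interpolation=cv2.INTER_CUBIC))
E
```

```text
15.1 [381.92476302 259.54020214 314.35348145] [-0.40149112  0.69527555 -0.14373394] 85.34844696840896
dish [574.7  15.1  52.2  52.9] (301, 168, 29, 28)
wt [573.2  13.5  37.1  38.9] (306, 169, 20, 21)
```

View pics/w6.png

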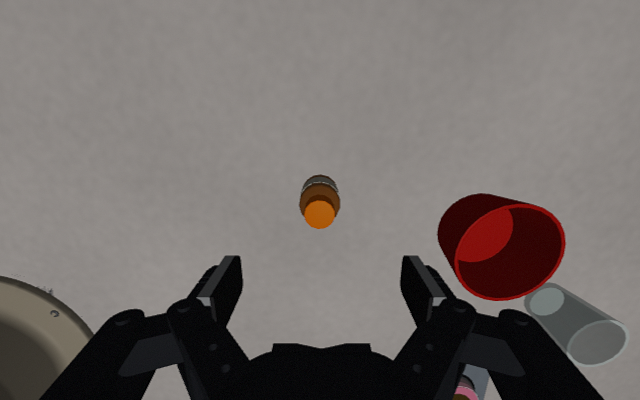

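View pics/t6.png

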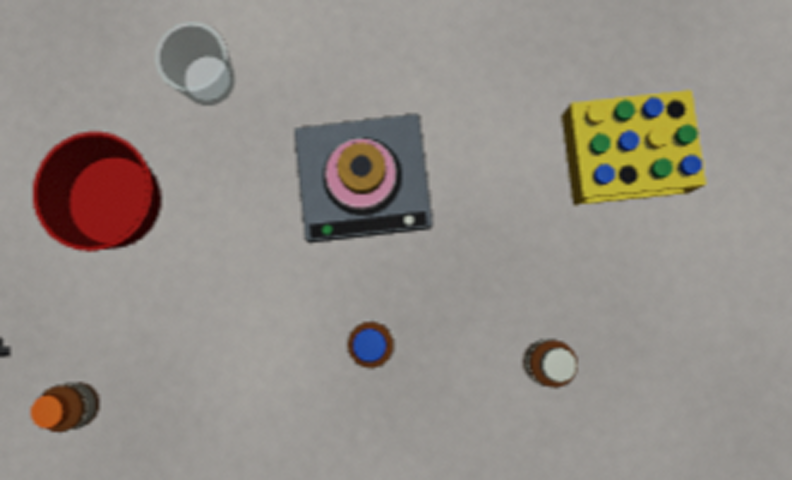

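The weight is on the dish, about 2 mm off centre. The orange cap is at wrist pixel (319,214). Measuring it and the tub.

```bash
python3 - <<'E'
from h import *
d=read_camera("wrist")
for c in blobs(d,lambda h,s,v:(h<20)&(s>180)&(v>190),(290,190,350,240))[:2]: print(circ(d,c,72),cv2.boundingRect(c))
for n,roi in (("wrist",(455,195,570,305)),("top",(170,150,240,225))):
    d=read_camera(n)
    for c in blobs(d,lambda h,s,v:((h<8)|(h>172))&(s>150)&(v>125),roi)[:1]:
        print(n,cv2.boundingRect(c),"floor",circ(d,c,2))
# rim, top cam: points on the outer-left half of contour
d=read_camera("top"); c=blobs(d,lambda h,s,v:((h<8)|(h>172))&(s>120),(170,150,240,225))[0][:,0,:]
c=c[(c[:,0]<205)]; p=ray(d,c,60); A=np.c_[2*p,np.ones(len(p))]; s=np.linalg.lstsq(A,(p**2).sum(1),rcond=None)[0]
print("rim",s[:2],np.sqrt(s[2]+s[:2]@s[:2]))
E
```

```text
wrist (455, 203, 111, 98) floor [603.2 209.1 121.6 122.1]
top (179, 176, 49, 38) floor [554.3 251.7  75.3 105.5]
rim [556.45240867 234.56106174] 48.10930700448642
```

```bash
python3 - <<'E'
from h import *
d=read_camera("wrist"); hsv=cv2.cvtColor(d["img"],cv2.COLOR_RGB2HSV); print(hsv[214,319],hsv[190,319])
v0=int(hsv[214,319,2])
for c in blobs(d,lambda h,s,v:(h<22)&(s>150)&(v>v0-40),(290,190,350,240))[:2]: print(circ(d,c,72),cv2.boundingRect(c))
E
```

```text
[ 15 235 169] [ 14 201  85]
[380.1 261.6  23.7  24.1] (304, 201, 31, 28)
```

Call:
servo_tool([
  {"x":-0.2,"y":0.2,"z":-4,"wx":0,"wy":0,"wz":0},
  {"x":-0.2,"y":0.2,"z":-8,"wx":0,"wy":0,"wz":0},
  {"x":-0.2,"y":0.2,"z":-11.5,"wx":0,"wy":0,"wz":0},
  {"x":-0.2,"y":0.2,"z":-12.9,"wx":0,"wy":0,"wz":0},
  {"x":-0.2,"y":0.2,"z":-12.9,"wx":0,"wy":0,"wz":0},
])

```text
time_s: 16.08
tcp_pos: [379.3, 262.2, 183.8]
orientation: [0.472, 0.526, -0.474, 0.526]
contact_force: [-0.0, -0.6, 0.4]
gripper_width: 85.5
```

Call:
servo_tool([
  {"x":0,"y":0,"z":0,"wx":0,"wy":0,"wz":0},
  {"x":0,"y":0,"z":0,"wx":0,"wy":0,"wz":0},
  {"x":0,"y":0,"z":0,"wx":0,"wy":0,"wz":0},
  {"x":0,"y":0,"z":0,"wx":0,"wy":0,"wz":0},
  {"x":0,"y":0,"z":0,"wx":0,"wy":0,"wz":0},
], grip=0.9, force=30)

```text
time_s: 16.7
tcp_pos: [379.8, 261.9, 185.5]
orientation: [0.474, 0.525, -0.473, 0.525]
contact_force: [-0.1, -0.6, 7.9]
gripper_width: 37.5
```

Call:
servo_tool([
  {"x":0,"y":0,"z":0,"wx":0,"wy":0,"wz":0},
  {"x":0,"y":0,"z":0,"wx":0,"wy":0,"wz":0},
  {"x":0,"y":0,"z":0,"wx":0,"wy":0,"wz":0},
])

```text
time_s: 17.08
tcp_pos: [379.8, 261.9, 185.5]
orientation: [0.474, 0.525, -0.473, 0.525]
contact_force: [-0.2, -0.8, 6.2]
gripper_width: 37.3
```

Call:
servo_tool([
  {"x":0,"y":0,"z":1,"wx":0,"wy":0,"wz":0},
  {"x":0,"y":0,"z":5,"wx":0,"wy":0,"wz":0},
  {"x":0,"y":0,"z":9,"wx":0,"wy":0,"wz":0},
  {"x":1.5,"y":-2,"z":12,"wx":0,"wy":0,"wz":0},
  {"x":4,"y":-5,"z":13,"wx":0,"wy":0,"wz":0},
])

```text
time_s: 17.7
tcp_pos: [419.6, 212.0, 316.9]
orientation: [0.474, 0.526, -0.472, 0.526]
contact_force: [0.4, 0.7, -0.6]
gripper_width: 37.5
```

Call:
servo_tool([
  {"x":3.5,"y":-3,"z":0,"wx":0,"wy":0,"wz":0},
  {"x":7.5,"y":-5.5,"z":0,"wx":0,"wy":0,"wz":0},
  {"x":11.5,"y":-7.5,"z":0,"wx":0,"wy":0,"wz":0},
  {"x":14,"y":-8.7,"z":0,"wx":0,"wy":0,"wz":0},
  {"x":14.4,"y":-8.7,"z":0,"wx":0,"wy":0,"wz":0},
])

```text
time_s: 18.32
tcp_pos: [564.8, 123.1, 314.5]
orientation: [0.474, 0.524, -0.474, 0.525]
contact_force: [-0.3, 0.1, -1.7]
gripper_width: 37.0
```

Call:
servo_tool([
  {"x":0,"y":0,"z":0,"wx":0,"wy":0,"wz":0},
  {"x":0,"y":0,"z":0,"wx":0,"wy":0,"wz":0},
])

```text
time_s: 18.58
tcp_pos: [562.5, 125.7, 314.9]
orientation: [0.473, 0.526, -0.473, 0.526]
contact_force: [0.5, -0.2, -1.0]
gripper_width: 37.1
```

```bash
python3 - <<'E'
from h import *
s=telemetry.observe(); print(s["time_s"],s["tcp_pos"],s["contact_force"],s["gripper_width"])
d=read_camera("wrist"); cv2.imwrite("pics/w7.png",d["img"][:,:,::-1])
E
```

```text
18.575 [562.52925934 125.67340743 314.86438447] [ 0.49036231 -0.16115588 -1.02105366] 37.098677933631194
```

View pics/w7.png

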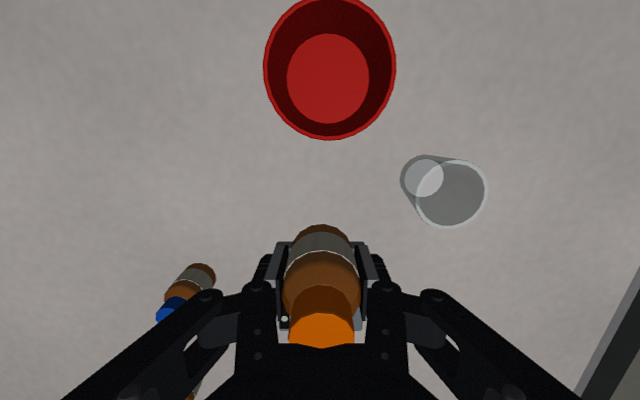

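The bottle is upright in the jaws. The tub is ahead at (330,68) and the beaker to the right at (450,190). I'll check the beaker clearance before opening beside it.

```bash
python3 - <<'E'
from h import *
d=read_camera("wrist")
print("beaker rim L/R/T/B z70",ray(d,[[417,193],[487,193],[452,159],[452,228]],70))
print("foot z0",ray(d,[[401,178],[443,178],[424,158],[424,197]],3))
print("tub floor z3",ray(d,[[287,78],[370,78],[328,34],[328,123]],3).mean(0),"rim",ray(d,[[263,68],[396,68],[330,-3],[330,140]],60).mean(0))
E
```

```text
beaker rim L/R/T/B z70 [[637.24343327 153.41548595]
 [693.35431908 159.35429119]
 [658.41274506 183.20225222]
 [672.99012543 126.45848203]]
foot z0 [[643.27634427 151.21910504]
 [686.73053801 155.81618033]
 [662.50039481 174.1411477 ]
 [671.61810259 133.46476874]]
tub floor z3 [557.32392674 236.88946225] rim [557.12592662 236.34920426]
```

Beaker is at (666,155) and the tub at (557.2,236.5), so the midpoint is (565,126) with about 16 mm finger clearance. I'll lower there and open only part way.

Call:
servo_tool([
  {"x":0.1,"y":0,"z":-4,"wx":0,"wy":0,"wz":0},
  {"x":0.1,"y":0,"z":-8,"wx":0,"wy":0,"wz":0},
  {"x":0.1,"y":0,"z":-11,"wx":0,"wy":0,"wz":0},
  {"x":0.1,"y":0,"z":-12.3,"wx":0,"wy":0,"wz":0},
  {"x":0.1,"y":0,"z":-12.3,"wx":0,"wy":0,"wz":0},
])

```text
time_s: 19.3
tcp_pos: [564.3, 125.5, 191.5]
orientation: [0.473, 0.526, -0.473, 0.525]
contact_force: [-0.9, 0.1, -0.6]
gripper_width: 37.3
```

Call:
servo_tool([
  {"x":0,"y":0,"z":-0.2,"wx":0,"wy":0,"wz":0},
  {"x":0,"y":0,"z":-0.4,"wx":0,"wy":0,"wz":0},
  {"x":0,"y":0,"z":-0.5,"wx":0,"wy":0,"wz":0},
  {"x":0,"y":0,"z":-0.5,"wx":0,"wy":0,"wz":0},
])

```text
time_s: 19.8
tcp_pos: [564.6, 124.9, 186.9]
orientation: [0.473, 0.525, -0.473, 0.525]
contact_force: [-0.7, 0.8, -1.1]
gripper_width: 37.5
```

Call:
servo_tool([
  {"x":0,"y":0,"z":-0.1,"wx":0,"wy":0,"wz":0},
  {"x":0,"y":0,"z":-0.1,"wx":0,"wy":0,"wz":0},
])

```text
time_s: 20.05
tcp_pos: [564.5, 125.0, 185.6]
orientation: [0.473, 0.525, -0.473, 0.525]
contact_force: [0.6, 0.5, -0.5]
gripper_width: 37.0
```

Call:
servo_tool([
  {"x":0,"y":0,"z":0,"wx":0,"wy":0,"wz":0},
  {"x":0,"y":0,"z":0,"wx":0,"wy":0,"wz":0},
  {"x":0,"y":0,"z":0,"wx":0,"wy":0,"wz":0},
  {"x":0,"y":0,"z":0,"wx":0,"wy":0,"wz":0},
], grip=-0.4)

```text
time_s: 20.55
tcp_pos: [564.5, 125.0, 185.7]
orientation: [0.473, 0.525, -0.473, 0.525]
contact_force: [-0.2, -0.7, -0.4]
gripper_width: 59.7
```

Call:
servo_tool([
  {"x":0,"y":0,"z":2,"wx":0,"wy":0,"wz":0},
  {"x":0,"y":0,"z":6,"wx":0,"wy":0,"wz":0},
  {"x":0,"y":0,"z":11,"wx":0,"wy":0,"wz":0},
  {"x":0,"y":0,"z":13,"wx":0,"wy":0,"wz":0},
])

```text
time_s: 21.05
tcp_pos: [564.8, 125.3, 318.2]
orientation: [0.474, 0.525, -0.472, 0.526]
contact_force: [0.4, -0.2, 0.3]
gripper_width: 59.9
```

Call:
servo_tool([
  {"x":-3,"y":-3,"z":0,"wx":0,"wy":0,"wz":0},
  {"x":-6,"y":-6,"z":0,"wx":0,"wy":0,"wz":0},
  {"x":-9,"y":-9,"z":0,"wx":0,"wy":0,"wz":0},
  {"x":-11.5,"y":-11,"z":0,"wx":0,"wy":0,"wz":0},
  {"x":-13.3,"y":-11.8,"z":0,"wx":0,"wy":0,"wz":0},
], grip=-1)

```text
time_s: 21.68
tcp_pos: [430.1, 5.6, 315.3]
orientation: [0.473, 0.525, -0.474, 0.525]
contact_force: [0.7, 0.4, 0.9]
gripper_width: 85.3
```

Call:
servo_tool([
  {"x":0,"y":0,"z":0,"wx":0,"wy":0,"wz":0},
  {"x":0,"y":0,"z":0,"wx":0,"wy":0,"wz":0},
])

```text
time_s: 21.92
tcp_pos: [432.3, 7.4, 315.7]
orientation: [0.474, 0.525, -0.473, 0.526]
contact_force: [0.1, 0.3, -0.2]
gripper_width: 85.6
```

```bash
python3 - <<'E'
from h import *
s=telemetry.observe(); print(s["time_s"],s["tcp_pos"],s["contact_force"],s["gripper_width"],s["joints"])
d=read_camera("wrist"); cv2.imwrite("pics/w8.png",d["img"][:,:,::-1])
for c in blobs(d,lambda h,s,v:(h>100)&(h<130)&(s>150)&(v>60),(290,180,350,245))[:2]: print(circ(d,c,72),cv2.boundingRect(c))
d=read_camera("top")
cv2.imwrite("pics/t8.png",cv2.resize(d["img"][110:310,165:495,::-1],None,fx=2.4,fy=2.4,interpolation=cv2.INTER_CUBIC))
for c in blobs(d,lambda h,s,v:(h<14)&(s>200)&(v>150),(235,160,290,215))[:2]: print("orange",circ(d,c,72),cv2.boundingRect(c))
E
```

```text
21.925 [432.33735625   7.38627508 315.71897604] [ 0.1332574   0.33773235 -0.23980694] 85.6260630337737 [ 0.41017869  0.50145288 -0.76562412  2.30223081  0.66986421  0.5658599
 -0.77474324]
[430.4   9.4  23.9  24.2] (304, 200, 30, 29)
orange [563.6 122.2  20.3  23.5] (253, 178, 12, 12)
```

View pics/w8.png

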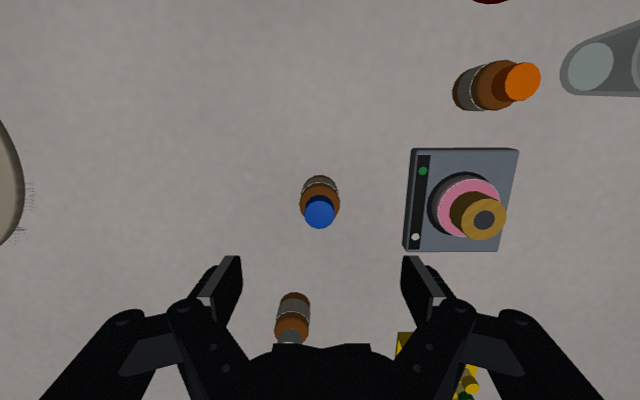

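View pics/t8.png

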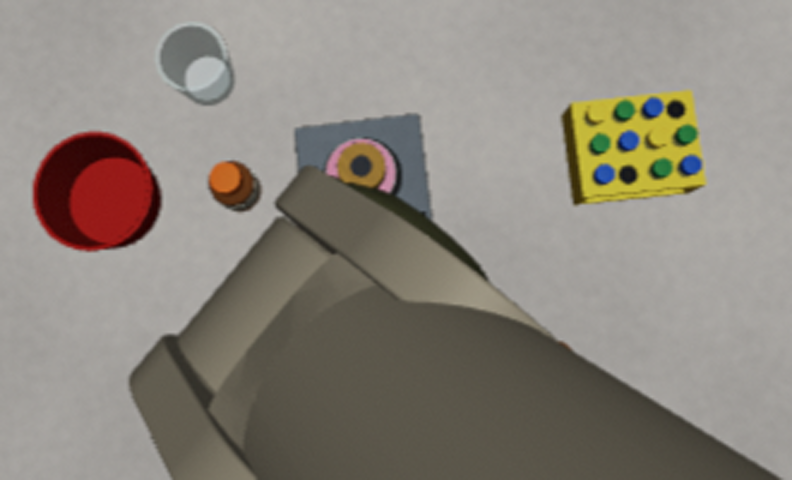

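Orange stands at about (563.6,123) and the blue cap is at wrist pixel (319,213), giving (430.4,8.5). Descending.

Call:
servo_tool([
  {"x":-0.2,"y":0.1,"z":-4,"wx":0,"wy":0,"wz":0},
  {"x":-0.2,"y":0.1,"z":-7.5,"wx":0,"wy":0,"wz":0},
  {"x":-0.2,"y":0.1,"z":-10,"wx":0,"wy":0,"wz":0},
  {"x":-0.2,"y":0.1,"z":-10,"wx":0,"wy":0,"wz":0},
])

```text
time_s: 22.52
tcp_pos: [429.8, 8.9, 214.4]
orientation: [0.472, 0.526, -0.473, 0.525]
contact_force: [-0.5, 0.4, 0.4]
gripper_width: 85.4
```

Call:
servo_tool([
  {"x":0,"y":0,"z":-1.5,"wx":0,"wy":0,"wz":0},
  {"x":0,"y":0,"z":-3,"wx":0,"wy":0,"wz":0},
  {"x":0,"y":0,"z":-3,"wx":0,"wy":0,"wz":0},
])

```text
time_s: 22.9
tcp_pos: [430.0, 8.5, 185.8]
orientation: [0.473, 0.525, -0.473, 0.526]
contact_force: [0.4, -0.3, 0.7]
gripper_width: 85.4
```

```bash
python3 - <<'E'
from h import *
s=telemetry.observe(); print(s["time_s"],s["tcp_pos"],s["contact_force"],s["joints"],s["orientation"])
E
```

```text
22.9 [429.99318148   8.45315814 185.81695922] [ 0.39438231 -0.34312027  0.72125123] [ 0.04470241  0.70046389 -0.28381605  2.40680647  1.28573099  0.18996689
 -1.35003314] [ 0.47290102  0.52537154 -0.47302668  0.52592313]
```

Call:
servo_tool([
  {"x":0,"y":0,"z":0,"wx":0,"wy":0,"wz":0},
  {"x":0,"y":0,"z":0,"wx":0,"wy":0,"wz":0},
  {"x":0,"y":0,"z":0,"wx":0,"wy":0,"wz":0},
  {"x":0,"y":0,"z":0,"wx":0,"wy":0,"wz":0},
  {"x":0,"y":0,"z":0,"wx":0,"wy":0,"wz":0},
], grip=0.9, force=30)

```text
time_s: 23.52
tcp_pos: [429.7, 7.8, 186.3]
orientation: [0.474, 0.525, -0.473, 0.526]
contact_force: [0.2, -0.6, 9.4]
gripper_width: 37.3
```

Call:
servo_tool([
  {"x":0,"y":0,"z":0,"wx":0,"wy":0,"wz":0},
  {"x":0,"y":0,"z":0,"wx":0,"wy":0,"wz":0},
  {"x":0,"y":0,"z":0,"wx":0,"wy":0,"wz":0},
])

```text
time_s: 23.9
tcp_pos: [429.7, 7.8, 186.3]
orientation: [0.474, 0.525, -0.473, 0.526]
contact_force: [0.0, -0.0, 8.4]
gripper_width: 37.2
```

Call:
servo_tool([
  {"x":0,"y":0,"z":1,"wx":0,"wy":0,"wz":0},
  {"x":0,"y":0,"z":4,"wx":0,"wy":0,"wz":0},
  {"x":0,"y":0,"z":8,"wx":0,"wy":0,"wz":0},
  {"x":0,"y":0,"z":12,"wx":0,"wy":0,"wz":0},
  {"x":0,"y":0,"z":15,"wx":0,"wy":0,"wz":0},
])

```text
time_s: 24.52
tcp_pos: [429.1, 7.8, 337.4]
orientation: [0.473, 0.525, -0.473, 0.525]
contact_force: [0.2, -1.5, -0.9]
gripper_width: 37.0
```

Holding it. The jaws need turning 90° so no finger comes down on the slab edge.

Call:
servo_tool([
  {"x":4,"y":0,"z":0,"wx":0,"wy":0,"wz":-10},
  {"x":8,"y":0,"z":0,"wx":0,"wy":0,"wz":-20},
  {"x":12,"y":0.5,"z":0,"wx":0,"wy":0,"wz":-30},
  {"x":16,"y":1,"z":0,"wx":0,"wy":0,"wz":-40},
  {"x":20,"y":1.6,"z":0,"wx":0,"wy":0,"wz":-50},
])

```text
time_s: 25.15
tcp_pos: [630.4, 23.7, 335.7]
orientation: [-0.651, -0.274, 0.652, -0.274]
contact_force: [-0.9, -0.4, -1.2]
gripper_width: 37.1
```

Call:
servo_tool([
  {"x":2,"y":0,"z":0,"wx":0,"wy":0,"wz":-10},
  {"x":3.3,"y":0,"z":0,"wx":0,"wy":0,"wz":-20},
  {"x":3.3,"y":0,"z":0,"wx":0,"wy":0,"wz":-30},
  {"x":3.3,"y":0,"z":0,"wx":0,"wy":0,"wz":-40},
  {"x":3.3,"y":0,"z":0,"wx":0,"wy":0,"wz":-40},
])

```text
time_s: 25.78
tcp_pos: [662.2, 24.1, 335.7]
orientation: [-0.706, -0.037, 0.706, -0.037]
contact_force: [-0.1, 0.5, -1.4]
gripper_width: 37.0
```

Call:
servo_tool([
  {"x":0,"y":0,"z":0,"wx":0,"wy":0,"wz":0},
  {"x":0,"y":0,"z":0,"wx":0,"wy":0,"wz":0},
])

```text
time_s: 26.02
tcp_pos: [662.4, 23.8, 335.6]
orientation: [-0.706, -0.038, 0.706, -0.037]
contact_force: [-1.7, -0.2, -2.4]
gripper_width: 37.3
```

```bash
python3 - <<'E'
from h import *
s=telemetry.observe(); print(s["time_s"],s["tcp_pos"],s["contact_force"],s["joints"],R.from_quat(s["orientation"]).as_matrix()[:,1])
d=read_camera("wrist"); cv2.imwrite("pics/w9.png",d["img"][:,:,::-1])
d=read_camera("scene"); cv2.imwrite("pics/s9.png",cv2.resize(d["img"][120:300,200:460,::-1],None,fx=3,fy=3,interpolation=cv2.INTER_CUBIC))
E
```

```text
26.025 [662.43916298  23.81312135 335.63953922] [-1.74030369 -0.15555687 -2.35143442] [ 0.08542425  0.61740734 -0.31969665  1.79576429  0.26382028  0.77059251
 -1.83424745] [ 1.06057385e-01 -9.94359970e-01 -2.86617714e-04]
```

View pics/w9.png

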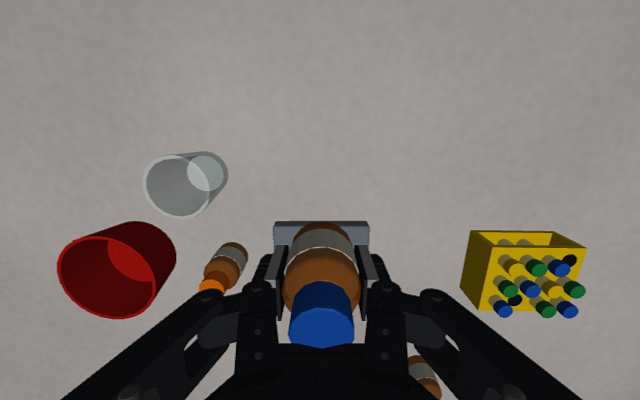

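View pics/s9.png

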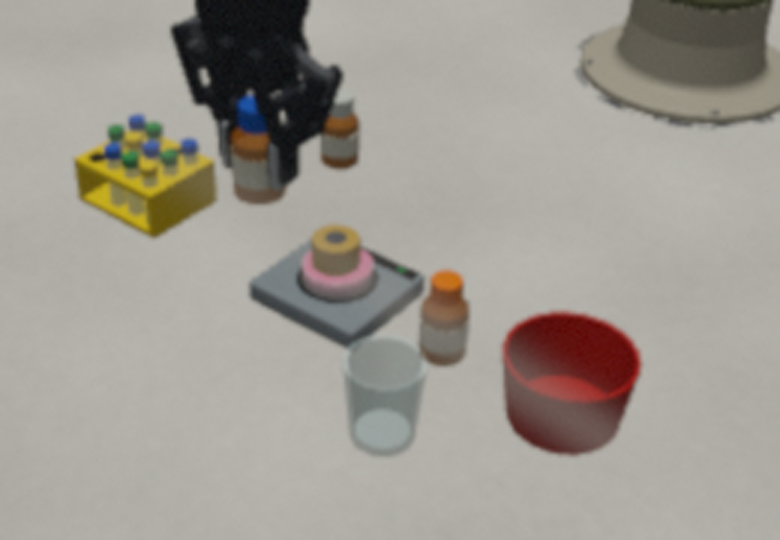

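The blue bottle is upright in the jaws and the slab's back edge spans columns 274–368, centred under it. Dish, weight and orange bottle stand as placed. Lowering.

Call:
servo_tool([
  {"x":0,"y":0,"z":-4,"wx":0,"wy":0,"wz":0},
  {"x":0,"y":0,"z":-8,"wx":0,"wy":0,"wz":0},
  {"x":0,"y":0,"z":-12,"wx":0,"wy":0,"wz":0},
  {"x":0,"y":0,"z":-14,"wx":0,"wy":0,"wz":0},
  {"x":0,"y":0,"z":-14.3,"wx":0,"wy":0,"wz":0},
])

```text
time_s: 26.75
tcp_pos: [662.3, 24.1, 191.7]
orientation: [-0.705, -0.037, 0.707, -0.037]
contact_force: [-0.4, -1.2, -1.2]
gripper_width: 37.0
```

Call:
servo_tool([
  {"x":0,"y":0,"z":-0.2,"wx":0,"wy":0,"wz":0},
  {"x":0,"y":0,"z":-0.4,"wx":0,"wy":0,"wz":0},
  {"x":0,"y":0,"z":-0.5,"wx":0,"wy":0,"wz":0},
  {"x":0,"y":0,"z":-0.5,"wx":0,"wy":0,"wz":0},
])

```text
time_s: 27.25
tcp_pos: [662.6, 24.0, 188.1]
orientation: [0.706, 0.037, -0.706, 0.037]
contact_force: [-0.5, 0.2, -1.8]
gripper_width: 37.2
```

Call:
servo_tool([
  {"x":0,"y":0,"z":-0.1,"wx":0,"wy":0,"wz":0},
  {"x":0,"y":0,"z":-0.2,"wx":0,"wy":0,"wz":0},
  {"x":0,"y":0,"z":-0.2,"wx":0,"wy":0,"wz":0},
])

```text
time_s: 27.62
tcp_pos: [662.6, 24.0, 186.5]
orientation: [0.706, 0.037, -0.706, 0.037]
contact_force: [-2.5, -0.6, 6.8]
gripper_width: 37.0
```

Call:
servo_tool([
  {"x":0,"y":0,"z":0,"wx":0,"wy":0,"wz":0},
  {"x":0,"y":0,"z":0,"wx":0,"wy":0,"wz":0},
  {"x":0,"y":0,"z":0,"wx":0,"wy":0,"wz":0},
  {"x":0,"y":0,"z":0,"wx":0,"wy":0,"wz":0},
], grip=-0.4)

```text
time_s: 28.12
tcp_pos: [662.5, 24.0, 185.6]
orientation: [-0.706, -0.037, 0.706, -0.037]
contact_force: [-1.3, 0.1, -0.0]
gripper_width: 59.5
```

Call:
servo_tool([
  {"x":0,"y":0,"z":2,"wx":0,"wy":0,"wz":0},
  {"x":0,"y":0,"z":6,"wx":0,"wy":0,"wz":0},
  {"x":0,"y":0,"z":11,"wx":0,"wy":0,"wz":0},
  {"x":0,"y":0,"z":16,"wx":0,"wy":0,"wz":0},
  {"x":0,"y":0,"z":20,"wx":0,"wy":0,"wz":0},
])

```text
time_s: 28.75
tcp_pos: [662.3, 24.0, 389.6]
orientation: [0.707, 0.037, -0.705, 0.037]
contact_force: [0.3, -0.3, -0.5]
gripper_width: 60.1
```

Call:
servo_tool([
  {"x":0,"y":-5,"z":0,"wx":0,"wy":0,"wz":0},
  {"x":0,"y":-10,"z":0,"wx":0,"wy":0,"wz":0},
  {"x":0,"y":-15,"z":0,"wx":0,"wy":0,"wz":0},
  {"x":0,"y":-20,"z":0,"wx":0,"wy":0,"wz":0},
  {"x":0,"y":-25,"z":0,"wx":0,"wy":0,"wz":0},
])

```text
time_s: 29.38
tcp_pos: [662.1, -227.5, 387.4]
orientation: [0.707, 0.037, -0.706, 0.037]
contact_force: [1.1, -0.0, -0.2]
gripper_width: 59.6
```

Call:
servo_tool([
  {"x":0,"y":-5,"z":0,"wx":0,"wy":0,"wz":0},
  {"x":0,"y":-10,"z":0,"wx":0,"wy":0,"wz":0},
  {"x":0,"y":-15,"z":0,"wx":0,"wy":0,"wz":0},
  {"x":0,"y":-15,"z":0,"wx":0,"wy":0,"wz":0},
])

```text
time_s: 29.88
tcp_pos: [660.5, -381.7, 386.5]
orientation: [-0.706, -0.033, 0.706, -0.035]
contact_force: [-0.6, 0.4, -0.6]
gripper_width: 59.7
```

```bash
cat > f.py <<'E'
from h import *
s=telemetry.observe(); print(s["time_s"],s["tcp_pos"],s["contact_force"])
W=np.array([572.7,15.]); y=np.radians(6); X=np.array([np.cos(y),np.sin(y)]); Y=np.array([-X[1],X[0]]); T=np.array([557.2,236.5])
d=read_camera("top")
def sh(n,f,z,roi):
    for c in blobs(d,f,roi)[:1]:
        q=circ(d,c,z); p=q[:2]-W; print(n,q,"in warmer",np.round([p@X,p@Y],1),"dT",np.linalg.norm(q[:2]-T).round(1))
sh("blue",lambda h,s,v:(h>100)&(h<130)&(s>150)&(v>60),72,(280,120,350,160))
sh("orange",lambda h,s,v:(h<14)&(s>200)&(v>150),72,(235,160,290,215))
sh("white",lambda h,s,v:(s<60)&(v>170),72,(380,245,410,275))
sh("dish",lambda h,s,v:(h>150)&(s>60)&(h<174),36,(290,150,345,210))
sh("wt",lambda h,s,v:(h>8)&(h<30)&(s>90)&(v>60),61,(290,150,340,200))
cv2.imwrite("pics/t10.png",cv2.resize(d["img"][80:310,165:495,::-1],None,fx=2.4,fy=2.4,interpolation=cv2.INTER_CUBIC))
d=read_camera("scene"); cv2.imwrite("pics/s10.png",cv2.resize(d["img"][120:300,200:460,::-1],None,fx=3,fy=3,interpolation=cv2.INTER_CUBIC))
E
python3 f.py
```

```text
29.875 [ 660.49158416 -381.65682573  386.50390906] [-0.58815299  0.40649985 -0.61558762]
blue [661.   23.4  22.4  23.8] in warmer [88.7 -0.9] dT 237.0
orange [563.8 122.5  19.5  22.5] in warmer [  2.4 107.8] dT 114.2
white [ 417.1 -137.4   12.8   19.4] in warmer [-170.7 -135.3] dT 399.3
dish [574.8  15.1  52.5  52.8] in warmer [ 2.1 -0.1] dT 222.1
wt [573.6  13.5  37.4  38.1] in warmer [ 0.7 -1.6] dT 223.6
```

View pics/t10.png

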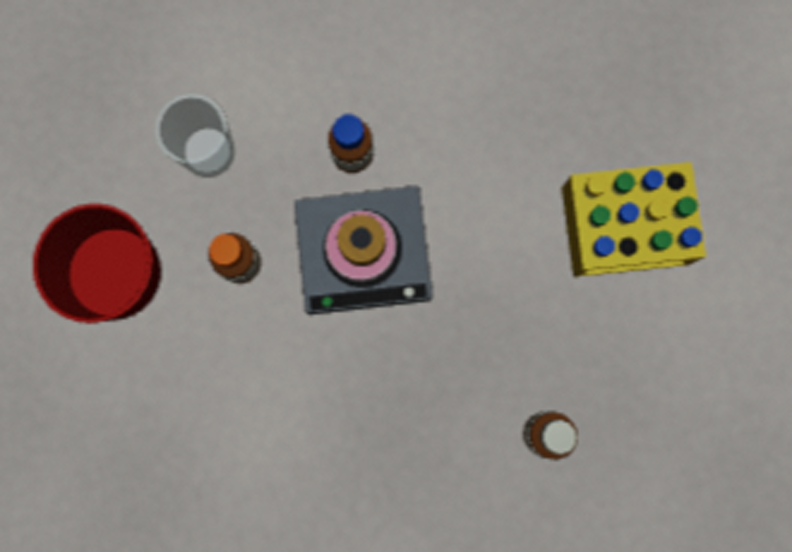

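View pics/s10.png

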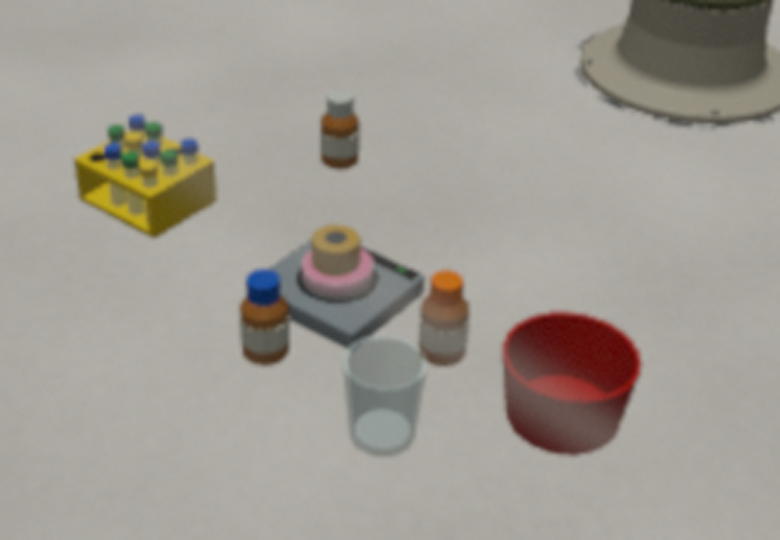

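Both views show everything upright and in place, and the beaker (194,130 in the top crop) and white bottle have not moved. Handing in.

```bash
python3 -c "
from cell import workorder; print(workorder.sign_off())"
```

```text
the job is handed in; nothing more can be done
None
```

The bench is set out as asked, and I handed the job in at about 30 s. The sign-off gives no verdict. The last camera checks put everything inside the limits:

| Item | Measured | Limit |
|---|---|---|
| Dish from warmer centre | about 2 mm | 12 mm |
| Weight from dish centre | about 2 mm | 10 mm |
| Orange bottle from warmer centre | about 108 mm | 127 mm |
| Orange bottle from tub centre | about 114 mm | 127 mm |
| Orange bottle off the warmer's y axis | about 2 mm | 18 mm |
| Blue bottle behind warmer centre | about 89 mm | 76–104 mm |
| Blue bottle off the centre line | about 1 mm | 15 mm |
| White bottle moved | under 1 mm | 20 mm |

- **Uprightness and release:** everything stands upright in the final top and scene pictures. The gripper is raised and well clear.
- **Beaker:** I only compared its position by eye between pictures, and it shows no change.
- **Camera disagreement:** the wrist and top cameras differed by up to about 3 mm in y, for example on the disc and the weight. I used values in between, so the positions above are good to roughly 2–3 mm.
- **Refused moves:** my first three move calls were rejected because their rows left out some numbers. They did not move the arm.

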